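Open the round scrap pedal bin and ease its lid shut

TASK

My hands are full of broken test pieces: with the fingertips, press the pedal of the round pedal bin right down, keep its lid wide open for at least three seconds while I drop them in, then ease the pedal back up so that the lid comes down slowly and closes without a bang, and take the hand away. Work the bin by its pedal only: do not touch its lid, and do not lift, tip or shove the bin. Leave the square bin shut, and leave it and the parts lying on the bench where they are.

Things in the scene. Friction and masses are not known exactly. Their poses are not given: they have to be found in the camera images.
- round_press_point (a point): where to press the round bin's pedal: on the top face of the ribbed steel pedal plate, on its middle line, 25 mm back from its front edge and 45 mm out from the bin's side. It is 42 mm above the bench at rest, about 16 mm with the pedal fully down, and moves almost straight down. Pressing there takes about 5 to 14 N at first, less as the lid rises.
- round_pedal_plate: the round bin's pedal plate: 64 mm wide (along the bin's y), 56 mm deep, 4 mm thick, with black ribs, sticking out 70 mm from the foot of the bin and rising slightly to the front. This origin is its pivot, on the bin's middle line, 130 mm behind the press point and 30 mm above the bench.
- round_pedal (a joint): round bin's pedal: 0 up (at rest, lid shut), 0.20 rad fully down (a hard stop). A rod inside lifts the lid with it: lid angle = 6.25 times pedal angle, both ways, so 1 mm of pedal at the press point is about 0.05 rad of lid. No catch and no damper: let go, and the lid falls and slams.
- round_lid (a joint): round bin's lid, hinged at the back: 0 shut, 1.25 rad wide open.
- round_lid_shell: the round bin's lid: slightly domed brushed-steel disc, 174 mm across, 20 mm high, about 0.2 kg. Origin at the centre of its underside, 237 mm above the bench when shut; the hinge line is 89.5 mm from it, at the back of the bin. Wide open its front edge stands about 405 mm above the bench, leaning back.
- round_bin: the round step bin: brushed-steel can 170 mm in diameter on a black plastic foot, 257 mm high with its lid, about 3 kg with the scrap in it, standing loose on the bench. Origin at the centre of its underside; x points to the back (hinge side), the pedal sticks out at the front along its -x, z is up.
- square_lid (a joint): lid of the square bin: 0 shut, grows as it opens; leave it shut.
- square_bin: the other step bin, to be left alone: the same build with the same pedal and height, but a square brushed-steel can 170 x 170 mm with a flat square lid. Loose, 3 kg. Origin at the centre of its underside, pedal along its -x. The two bins may stand either way round, one to the left, one to the right.
- sleeve: bystander: turned aluminium sleeve with a flange at the foot, 60 mm across and 55 mm high, standing between the two bins. Origin at the centre of its underside.
- stud: bystander: dark steel threaded stud, 20 mm in diameter, 60 mm high, standing upright on the bench at the left. Origin at the centre of its underside.
- specimen: bystander: white nylon dog-bone test piece, 90 x 18 x 6 mm, lying flat on the bench at the right. Origin at the centre of its underside, x along its length.

How it is judged:
On the way, in this order (a step that is already met when the one before it is completed fails the run):
1. the round bin's lid is wide open (over 1.15 rad) and kept so for three seconds (value of joint round_lid above 1.15 rad), for 3 s.
2. the round bin's lid is shut again (value of joint round_lid below 0.04 rad), for 0.2 s.
At the end, for the whole second after the job is handed in: The round bin's lid is shut (within 0.04 rad) after having been wide open for three seconds and let down slowly; the round bin stands upright within 25 mm of where it was; the square bin is shut and it and the three bench parts are within 20 mm of where they were, upright; nothing is touched (value of joint each of round_lid, square_lid below 0.04 rad and distance of round_bin from where it was at the start of the episode below 0.025 m and angle between each of round_bin, square_bin's own z axis and vertical below 0.05 rad and distance of each of square_bin, sleeve, stud, specimen from where it was at the start of the episode below 0.02 m and angle between each of sleeve, stud's own z axis and vertical below 0.1 rad and linear speed of round_bin below 0.01 m/s).
It fails at once if the round bin's lid falls or slams (closes faster than 1.5 rad/s) (velocity of joint round_lid below -1.5 rad/s).
It fails at once if the robot touches the round bin's lid, or presses the pedal with the arm or the hand's body instead of the fingers (contact force between round_lid_shell and the fingers above 0.5 N or contact force between round_lid_shell and the arm above 0.5 N or contact force between round_pedal_plate and the arm above 2 N).
It fails at once if the round bin is lifted, tipped or shoved (distance of round_bin from where it was at the start of the episode above 0.025 m or angle between round_bin's own z axis and vertical above 0.1 rad or height (world z) of round_bin above 0.01 m).
It fails at once if the square bin is opened, tipped or moved (value of joint square_lid above 0.1 rad or distance of square_bin from where it was at the start of the episode above 0.02 m or angle between square_bin's own z axis and vertical above 0.1 rad).
It fails at once if a part on the bench is lifted or moved (distance of any of sleeve, stud, specimen from where it was at the start of the episode above 0.02 m).
It also fails if it takes over 51 s, if anything falls off the work surface, if the arm or the gripper's body presses on something with over 40 N, if the wrist force passes 120 N, or if a joint passes its speed limit or range.

ROBOT

A 7-joint arm with a two-finger parallel gripper is mounted at the origin on the work surface. World frame = base frame: x ahead of the robot, y to its left, z up, the work surface at z = 0. Lengths are in m, angles in rad, forces in N, time in s.
With the tool pointing down it reaches from about 0.425 to 0.925 m from the base axis. Payload 6.8 kg.
Tool frame: the origin (TCP) lies between the finger pads; the fingertips stand finger_overhang ahead of it and the grasp point (between the pads) lies 6 mm ahead of it (finger_overhang is the distance from the TCP to the fingertips, in m); z points along the fingers, y is the line along which they close (so a half turn about z gives the same grasp; the last joint's range is limited). The gripper opens to 85 mm and grips with 20 to 120 N. Pads are 22 mm wide; open, the fingers measure 114 mm over their backs; the gripper's body (76 mm by 85 mm) begins 54 mm behind the grasp point. The pads swing forward as they close: fully open they stand 13 mm farther back than shut.
Start: joints at [-1.399, 0.477, 0.022, 1.555, -0.011, 1.109, -0.083], TCP at [0.186, 0.649, 0.256] pointing down, gripper open.
Joint ranges: [-2.96, 2.96], [-0.34, 2.1], [-1.41, 1.46], [0.24, 2.44], [-1.37, 4.51], [0.17, 1.92], [-2.96, 2.96]. Speed limits (rad/s): [2.39, 2.39, 3.14, 3.14, 3.14, 3.14, 3.14].

INTERFACE

Orientations are given as a unit quaternion [w, x, y, z].
In Python, from station import * gives the robot as it stands.
- The arm moves only by the tool drive_tool, never from a script. Its argument "increments" is a list of rows, each an object of numbers: "claw": the finger opening in m, from 0 to 0.0854; "dx", "dy", "dz": the shift along the tool's x, y, z in m; "wx", "wy", "wz": the turn, a rotation vector about the tool's x, y, z in degrees. A call has 1 to 20 rows; each row shifts and turns the commanded pose from where the row before left it, along the tool's axes as they then stand; what a row does not reach is not made up. A row lasts 1/8 s, in which the tool goes at most 62.5 mm and 10.7 degrees, less where a joint would pass 70% of its speed; a pose out of reach is approached as far as the arm can. A call with a gripper value outside its range is refused whole. The fingers move at their own pace and stop on an object; "newtons" is the grip in N (left out, the last holds). Time passes only in rows, so rows that do not move let the fingers close. It gives the time, the measured TCP pose, the force, the opening and the grip force at its end, in the units of the state.
- get_obs(): the state, without advancing time (a new reading comes with each control period).
- read_camera(name): name is "side" or "top" or "wrist"; returns (picture, depth): 400x640x3 uint8, red, green, blue; 400x640 float32, m along the optical axis (not along the pixel's ray), 0 where there is no reading.
- calibration(name): a dict with "intrinsics" (3x3 intrinsics, pixels), "k1" (the pictures are not rectified: a ray, as slopes to the right and down, at radius r is drawn at 1 + k1 r^2 times it, then the intrinsics apply), "R" (3x3) and "t" (3): a world point X has camera coordinates R X + t; the wrist camera has in their place "mount" (4x4, takes a point from camera to tool coordinates, whose origin is the TCP and whose axes are the flange's). Camera axes: x right, y down, z forward; pixel columns grow to the right and rows downward; lengths in m; the calibration is good to about 2 mm. A picture is of the moment at which its call begins: read the wrist's pose just before it. calibration takes no time and is no camera call.
- hand_in(): hands the job in; it is judged then, once.
The state is a dict: "t": time; "q": joint angles; "joint_vel": joint speeds; "joint_torque": joint torques, N m; "eef_pos": TCP position; "tool_rot": TCP orientation; "contact_force": force on the tool from outside, world axes, zero at the start; "torque": the same for the moment, N m; "gripper_width": opening from 0.0 (shut) to 1.0 (fully open); "grasp_force": force on a finger pad.
Only numpy, scipy, OpenCV 4.12 (cv2) and the standard library are available. Lean on these libraries where they do the work, as an engineer would, in place of code of your own. Each camera call takes 0.05 s, during which the arm holds its last target. There are 200 camera calls.

## Working session

There is one attempt and no reset: what is moved stays moved. The work goes in short steps, Python scripts to look and compute and a tool call to move; the robot and the scene stay as the last step left them, time stands still between calls to the robot, and variables do not carry over. Pictures are saved under pics/ and viewed, at most 10 in all, crops included, and the job is handed in when it is done.

Besides the shell and the picture viewer there is one more tool, called in YAML: its name, and indented under it one key for each argument. drive_tool: Moves the arm, as the interface text tells. Its arguments: {"type":"object","properties":{"increments":{"type":"array","items":{"type":"object","properties":{"claw":{"type":"number"},"dx":{"type":"number"},"dy":{"type":"number"},"dz":{"type":"number"},"wx":{"type":"number"},"wy":{"type":"number"},"wz":{"type":"number"}}}},"newtons":{"type":"number"}},"required":["increments"]}

```bash
mkdir -p pics; ls; python3 - <<'E'
from station import *
import cv2,numpy as np
o=get_obs(); print(o)
for n in ["top","side"]:
    p,d=read_camera(n); np.savez(f"{n}.npz",p=p,d=d); cv2.imwrite(f"pics/{n}0.png",p[:,:,::-1])
    print(n,calibration(n),(d>0).mean())
print(calibration("wrist"))
print([k for k in dir() if 'over' in k], globals().get('finger_overhang'))
E
```

```text
pics
{'t': 0.0, 'q': array([-1.39910103,  0.4778207 ,  0.02232399,  1.55644968, -0.01149389,
        1.10931273, -0.08310633]), 'joint_vel': array([-0.00218745, -0.0008593 , -0.000536  , -0.00010569, -0.00026491,
        0.0003185 , -0.00030963]), 'joint_torque': array([-1.58510793e-04, -5.96447110e+01,  1.60810445e+00, -2.81196070e+01,
        1.24439568e-02,  9.25263186e-03, -3.09473978e-05]), 'eef_pos': array([0.18625884, 0.64821975, 0.25531232]), 'tool_rot': array([-6.13524775e-05,  1.39425855e-01,  9.90232076e-01, -9.29208204e-04]), 'contact_force': array([-0.56329653, -0.12661833, -0.08316142]), 'torque': array([-0.03861994,  0.06334343,  0.01524378]), 'grasp_force': 0.0, 'gripper_width': 1.001819819897499}
top {'intrinsics': array([[416.50794886,   0.        , 313.32867471],
       [  0.        , 416.50794886, 205.79838131],
       [  0.        ,   0.        ,   1.        ]]), 'k1': 0.012511745914111472, 'R': array([[ 0.01086145, -0.99987985, -0.01105919],
       [-0.99398868, -0.00959117, -0.10906199],
       [ 0.10894282,  0.01217728, -0.99397343]]), 't': array([-0.01308395,
[... 335 characters left out ...]
2691436],
       [-0.29691522, -0.1369109 , -0.94503797]]), 't': array([ 0.27015871, -0.43430356,  1.50864808])} 0.9960546875
{'intrinsics': array([[278.10086237,   0.        , 321.30660226],
       [  0.        , 278.10086237, 196.77249192],
       [  0.        ,   0.        ,   1.        ]]), 'k1': -0.04947180468892986, 'mount': array([[ 3.23199804e-04, -9.55303539e-01, -2.95626528e-01,
         7.53726607e-02],
       [ 9.99999683e-01,  5.23783811e-04, -5.99313018e-04,
        -6.35203686e-05],
       [ 7.27370236e-04, -2.95626241e-01,  9.55303406e-01,
        -1.17541175e-01],
       [ 0.00000000e+00,  0.00000000e+00,  0.00000000e+00,
         1.00000000e+00]])}
['finger_overhang'] 0.025
```

View pics/top0.png

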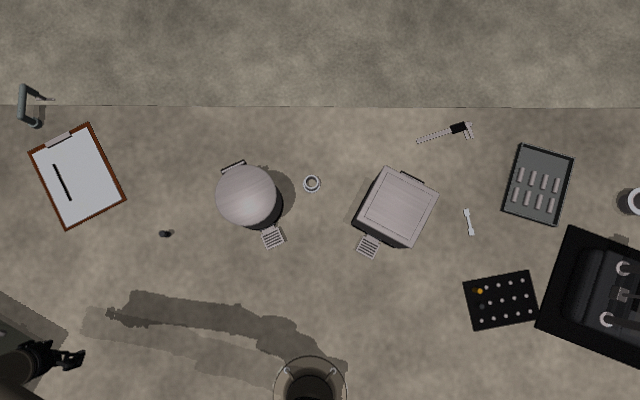

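View pics/side0.png

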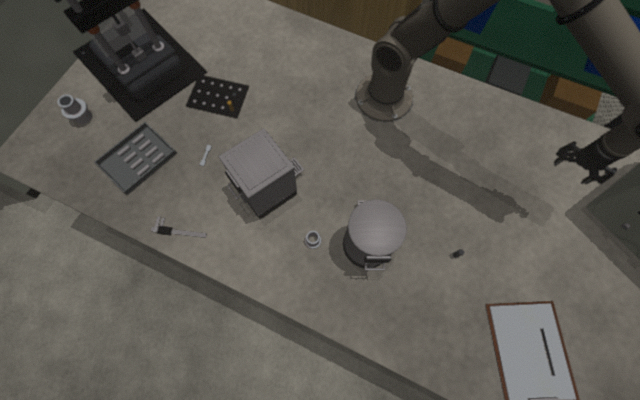

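The top view shows the round bin's lid at (248,197) with its pedal at (272,237). The square bin is at (397,207) with its pedal at (368,246), the sleeve at (312,183), the stud at (165,234) and the specimen at (468,222). In the side view the round lid is at (377,228) and hides its pedal.

```bash
cat > h.py <<'E'
import numpy as np,cv2
from station import *
def rays(c,uv):
    K=c["intrinsics"]; m=(uv-K[:2,2])/[K[0,0],K[1,1]]; s=m.copy()
    for _ in range(8): s=m/(1+c["k1"]*(s**2).sum(-1,keepdims=True))
    return np.concatenate([s,np.ones_like(s[...,:1])],-1)
def cloud(c,d,R=None,t=None):
    v,u=np.mgrid[:400,:640]; P=rays(c,np.stack([u,v],-1).astype(float))*d[...,None]
    R=c["R"] if R is None else R; t=c["t"] if t is None else t
    return (P-t)@R
def circ(xy):
    A=np.c_[2*xy,np.ones(len(xy))]; s=np.linalg.lstsq(A,(xy**2).sum(1),rcond=None)[0]
    return s[:2],np.sqrt(s[2]+s[:2]@s[:2])
E
python3 - <<'E'
from h import *
for n,box in [("top",(200,150,300,260)),("side",(330,190,420,280))]:
    f=np.load(n+".npz"); X=cloud(calibration(n),f["d"])
    x0,y0,x1,y1=box; sub=X[y0:y1,x0:x1].reshape(-1,3)
    lid=sub[(sub[:,2]>.235)&(sub[:,2]<.3)]
    h=cv2.convexHull(lid[:,:2].astype(np.float32))[:,0]
    print(n,"lid",cv2.minEnclosingCircle(h),np.percentile(lid[:,2],[2,50,98]))
f=np.load("top.npz"); X=cloud(calibration("top"),f["d"])
for nm,(x0,y0,x1,y1) in dict(round=(255,222,292,256),square=(350,228,388,264)).items():
    P=X[y0:y1,x0:x1].reshape(-1,3); P=P[(P[:,2]>.028)&(P[:,2]<.06)]
    print(nm,len(P),P.min(0),P.max(0),cv2.minAreaRect(P[:,:2].astype(np.float32)))
    print(np.round(P[::len(P)//12],3))
for nm,(u,v) in dict(sleeve=(312,183),stud=(165,234),sq=(397,207)).items(): print(nm,X[v,u])
cv2.imwrite("pics/c1.png",cv2.resize(f["p"][140:270,190:450,::-1],None,fx=3,fy=3,interpolation=cv2.INTER_CUBIC))
E
```

```text
top lid ((0.6121300458908081, 0.18472711741924286), 0.0953773632645607) [0.23976341 0.25231278 0.25902372]
side lid ((0.613273024559021, 0.1832122802734375), 0.09563890099525452) [0.23906684 0.25219243 0.25851885]
round 423 [0.45466377 0.08643477 0.0312467 ] [0.54316951 0.18154762 0.05636858] ((0.4995588958263397, 0.13322830200195312), (0.0789673924446106, 0.06777690351009369), 27.58400535583496)
[[0.541 0.125 0.056]
 [0.526 0.134 0.039]
 [0.519 0.156 0.043]
 [0.517 0.107 0.041]
 [0.51  0.11  0.042]
 [0.504 0.12  0.039]
 [0.496 0.145 0.048]
 [0.494 0.103 0.044]
 [0.487 0.126 0.043]
 [0.48  0.148 0.044]
 [0.478 0.102 0.047]
 [0.471 0.112 0.046]
 [0.458 0.131 0.045]]
square 435 [ 0.42634845 -0.24683165  0.0296538 ] [ 0.5261169  -0.14574866  0.05709386] ((0.47276535630226135, -0.18482187390327454), (0.10477101057767868, 0.07014618813991547), 62.35038757324219)
[[ 0.526 -0.154  0.034]
 [ 0.5   -0.182  0.039]
 [ 0.494 -0.202  0.039]
 [ 0.487 -0.191  0.044]
 [ 0.48  -0.159  0.043]
 [ 0.478 -0.205  0.039]
 [ 0.471 -0.175  0.042]
 [ 0.468 -0.217  0.041]
 [ 0.461 -0.185  0.043]
 [ 0.455 -0.156  0.044]
 [ 0.452 -0.208  0.042]
 [ 0.442 -0.172  0.047]
 [ 0.43  -0.198  0.044]]
sleeve [ 6.79092807e-01 -1.20404609e-03  1.70156069e-04]
stud [0.49940956 0.47048723 0.0529069 ]
sq [ 0.57232713 -0.2395672   0.25499645]
```

View pics/c1.png

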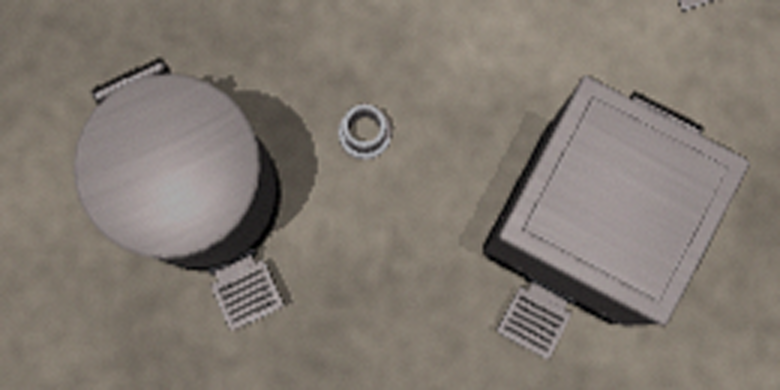

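drive_tool:
  increments:
    - {"claw": 0, "dx": -0.025, "dy": -0.029}
    - {"claw": 0, "dx": -0.025, "dy": -0.029}
    - {"claw": 0, "dx": -0.025, "dy": -0.029}
    - {"claw": 0, "dx": -0.025, "dy": -0.029}
    - {"claw": 0, "dx": -0.025, "dy": -0.029}
    - {"claw": 0, "dx": -0.025, "dy": -0.029}
    - {"claw": 0, "dx": -0.025, "dy": -0.029}
    - {"claw": 0, "dx": -0.025, "dy": -0.029}
    - {"claw": 0, "dx": -0.025, "dy": -0.029}
    - {"claw": 0, "dx": -0.025, "dy": -0.029}
    - {"claw": 0, "dx": -0.025, "dy": -0.029}
    - {"claw": 0, "dx": -0.025, "dy": -0.029}
    - {"claw": 0, "dx": -0.025, "dy": -0.029}
    - {"claw": 0, "dx": -0.025, "dy": -0.029}
    - {"claw": 0, "dx": -0.025, "dy": -0.029}
    - {"claw": 0, "dx": -0.025, "dy": -0.029}
    - {"claw": 0, "wz": -10.5}
    - {"claw": 0, "wz": -10.5}
    - {"claw": 0, "wz": -10.5}
    - {"claw": 0, "wz": -10.5}

```text
schema error: expected keys claw, dx, dy, dz, wx, wy, wz
```

drive_tool:
  increments:
    - {"claw": 0, "dx": -0.025, "dy": -0.029, "dz": 0, "wx": 0, "wy": 0, "wz": 0}
    - {"claw": 0, "dx": -0.025, "dy": -0.029, "dz": 0, "wx": 0, "wy": 0, "wz": 0}
    - {"claw": 0, "dx": -0.025, "dy": -0.029, "dz": 0, "wx": 0, "wy": 0, "wz": 0}
    - {"claw": 0, "dx": -0.025, "dy": -0.029, "dz": 0, "wx": 0, "wy": 0, "wz": 0}
    - {"claw": 0, "dx": -0.025, "dy": -0.029, "dz": 0, "wx": 0, "wy": 0, "wz": 0}
    - {"claw": 0, "dx": -0.025, "dy": -0.029, "dz": 0, "wx": 0, "wy": 0, "wz": 0}
    - {"claw": 0, "dx": -0.025, "dy": -0.029, "dz": 0, "wx": 0, "wy": 0, "wz": 0}
    - {"claw": 0, "dx": -0.025, "dy": -0.029, "dz": 0, "wx": 0, "wy": 0, "wz": 0}
    - {"claw": 0, "dx": -0.025, "dy": -0.029, "dz": 0, "wx": 0, "wy": 0, "wz": 0}
    - {"claw": 0, "dx": -0.025, "dy": -0.029, "dz": 0, "wx": 0, "wy": 0, "wz": 0}
    - {"claw": 0, "dx": -0.025, "dy": -0.029, "dz": 0, "wx": 0, "wy": 0, "wz": 0}
    - {"claw": 0, "dx": -0.025, "dy": -0.029, "dz": 0, "wx": 0, "wy": 0, "wz": 0}
    - {"claw": 0, "dx": -0.025, "dy": -0.029, "dz": 0, "wx": 0, "wy": 0, "wz": 0}
    - {"claw": 0, "dx": -0.025, "dy": -0.029, "dz": 0, "wx": 0, "wy": 0, "wz": 0}
    - {"claw": 0, "dx": -0.025, "dy": -0.029, "dz": 0, "wx": 0, "wy": 0, "wz": 0}
    - {"claw": 0, "dx": -0.025, "dy": -0.029, "dz": 0, "wx": 0, "wy": 0, "wz": 0}
    - {"claw": 0, "dx": 0, "dy": 0, "dz": 0, "wx": 0, "wy": 0, "wz": -10.5}
    - {"claw": 0, "dx": 0, "dy": 0, "dz": 0, "wx": 0, "wy": 0, "wz": -10.5}
    - {"claw": 0, "dx": 0, "dy": 0, "dz": 0, "wx": 0, "wy": 0, "wz": -10.5}
    - {"claw": 0, "dx": 0, "dy": 0, "dz": 0, "wx": 0, "wy": 0, "wz": -10.5}

```text
t: 2.6
eef_pos: [0.4424, 0.0922, 0.256]
tool_rot: [-0.0, -0.228, 0.974, -0.0]
contact_force: [-1.1, 0.2, 0.1]
gripper_width: -0.001
grasp_force: 0.0
```

drive_tool:
  increments:
    - {"claw": 0, "dx": 0, "dy": 0, "dz": 0, "wx": 0, "wy": -7.5, "wz": 0}
    - {"claw": 0, "dx": 0, "dy": 0, "dz": 0, "wx": 0, "wy": -7.5, "wz": 0}
    - {"claw": 0, "dx": 0, "dy": 0, "dz": 0, "wx": 0, "wy": 0, "wz": 0}

```text
t: 2.98
eef_pos: [0.4407, 0.0913, 0.2556]
tool_rot: [0.126, -0.222, 0.966, 0.03]
contact_force: [-0.3, 0.0, -0.2]
gripper_width: -0.0
grasp_force: 0.0
```

```bash
cat > w.py <<'E'
from h import *
from scipy.spatial.transform import Rotation as Ro
def wrist(name):
    o=get_obs(); p,d=read_camera("wrist"); cv2.imwrite(f"pics/{name}.png",p[:,:,::-1])
    c=calibration("wrist"); M=c["mount"]; q=o["tool_rot"]; Rt=Ro.from_quat([q[1],q[2],q[3],q[0]]).as_matrix()
    Rw=Rt@M[:3,:3]; tw=o["eef_pos"]+Rt@M[:3,3]
    X=cloud(c,d,Rw.T,-Rw.T@tw)
    return o,p,d,X,Rt
E
python3 - <<'E'
from w import *
o,p,d,X,Rt=wrist("w1"); print(o["q"],o["eef_pos"],"\n",Rt.round(3))
np.savez("w1.npz",p=p,d=d,X=X,R=Rt)
P=X.reshape(-1,3); m=(P[:,2]>.033)&(P[:,2]<.06)&(np.hypot(P[:,0]-.4965,P[:,1]-.13)<.07)&(np.hypot(P[:,0]-.6127,P[:,1]-.184)>.096)
Q=P[m]; print(len(Q)); b=cv2.minAreaRect(Q[:,:2].astype(np.float32)); print(b,cv2.boxPoints(b),Q[:,2].mean())
E
```

```text
[-0.63474948 -0.03783447  0.31137162  2.24268446 -0.03634079  0.67797515
  1.72639385] [0.44065804 0.09131485 0.25560163] 
 [[-0.869 -0.437  0.23 ]
 [-0.422  0.899  0.113]
 [-0.257  0.001 -0.967]]
2334
((0.4970470070838928, 0.12910988926887512), (0.06984099000692368, 0.0639764592051506), 25.58991050720215) [[0.45173535 0.14287725]
 [0.4793685  0.08517633]
 [0.54235864 0.11534253]
 [0.5147255  0.17304346]] 0.04178085762113299
```

View pics/w1.png

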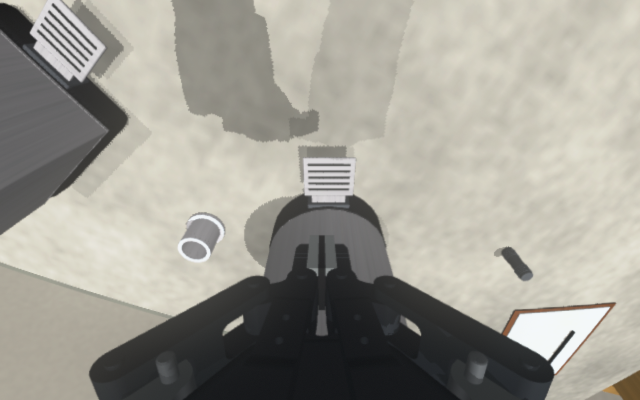

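The wrist view shows the pedal plate at (329,178), in front of the round bin and clear of the fingers. The press point works out near (0.4925, 0.1275).

drive_tool:
  increments:
    - {"claw": 0, "dx": -0.0012, "dy": 0.0012, "dz": 0.0225, "wx": 0, "wy": 0, "wz": 0}
    - {"claw": 0, "dx": -0.0012, "dy": 0.0012, "dz": 0.0225, "wx": 0, "wy": 0, "wz": 0}
    - {"claw": 0, "dx": -0.0012, "dy": 0.0012, "dz": 0.0225, "wx": 0, "wy": 0, "wz": 0}
    - {"claw": 0, "dx": -0.0012, "dy": 0.0012, "dz": 0.0225, "wx": 0, "wy": 0, "wz": 0}
    - {"claw": 0, "dx": -0.0012, "dy": 0.0012, "dz": 0.0225, "wx": 0, "wy": 0, "wz": 0}
    - {"claw": 0, "dx": -0.0012, "dy": 0.0012, "dz": 0.0225, "wx": 0, "wy": 0, "wz": 0}
    - {"claw": 0, "dx": -0.0012, "dy": 0.0012, "dz": 0.0225, "wx": 0, "wy": 0, "wz": 0}
    - {"claw": 0, "dx": -0.0012, "dy": 0.0012, "dz": 0.0225, "wx": 0, "wy": 0, "wz": 0}
    - {"claw": 0, "dx": 0, "dy": 0, "dz": 0, "wx": 0, "wy": 0, "wz": 0}

```text
t: 4.15
eef_pos: [0.489, 0.1262, 0.0833]
tool_rot: [0.125, -0.223, 0.966, 0.029]
contact_force: [0.0, -0.7, -0.9]
gripper_width: 0.001
grasp_force: 0.0
```

```bash
python3 - <<'E'
from w import *
o,p,d,X,Rt=wrist("w2"); print(o["q"],o["eef_pos"],o["contact_force"],"\n",Rt.round(3)); tip=o["eef_pos"]+.025*Rt[:,2]; print("tip",tip)
p,d=read_camera("top"); X=cloud(calibration("top"),d); cv2.imwrite("pics/t2.png",cv2.resize(p[140:290,190:400,::-1],None,fx=3,fy=3))
P=X[150:260,200:300].reshape(-1,3);P=P[(P[:,2]>.235)&(P[:,2]<.27)]
print(cv2.minEnclosingCircle(P[:,:2].astype(np.float32)))
E
```

```text
[-0.50143771  0.38216417  0.16536612  2.27524502 -0.36450347  0.24738055
  2.01220612] [0.48895054 0.12615194 0.08325949] [ 0.00412519 -0.67074907 -0.87948526] 
 [[-0.869 -0.439  0.229]
 [-0.424  0.899  0.113]
 [-0.255  0.001 -0.967]]
tip [0.49466762 0.12896876 0.05908553]
((0.5727958679199219, 0.1625308394432068), 0.13904191553592682)
```

View pics/w2.png

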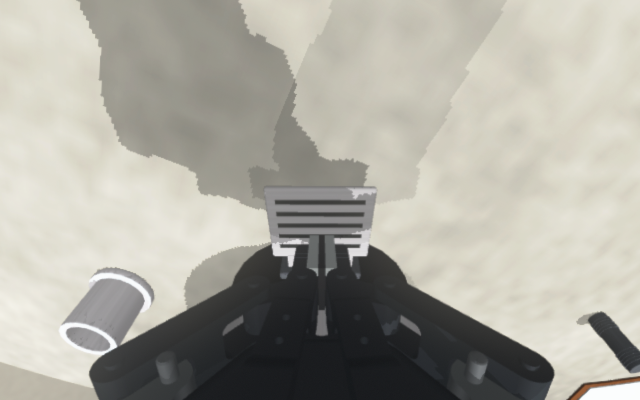

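The fingertip at (320,235) sits over the middle of the plate, whose front edge is at row 187 and sides at columns 266–377. I'll reduce the tilt by 5° to keep joint 6 within its range, then go down onto the plate.

drive_tool:
  increments:
    - {"claw": 0, "dx": 0, "dy": 0, "dz": 0, "wx": 0, "wy": 5, "wz": 0}
    - {"claw": 0, "dx": 0.0006, "dy": 0, "dz": 0.0035, "wx": 0, "wy": 0, "wz": 0}
    - {"claw": 0, "dx": 0.0006, "dy": 0, "dz": 0.0035, "wx": 0, "wy": 0, "wz": 0}
    - {"claw": 0, "dx": 0.0006, "dy": 0, "dz": 0.0035, "wx": 0, "wy": 0, "wz": 0}
    - {"claw": 0, "dx": 0.0004, "dy": 0, "dz": 0.002, "wx": 0, "wy": 0, "wz": 0}
    - {"claw": 0, "dx": 0.0003, "dy": 0, "dz": 0.0015, "wx": 0, "wy": 0, "wz": 0}
    - {"claw": 0, "dx": 0.0003, "dy": 0, "dz": 0.0015, "wx": 0, "wy": 0, "wz": 0}
    - {"claw": 0, "dx": 0.0003, "dy": 0, "dz": 0.0015, "wx": 0, "wy": 0, "wz": 0}
    - {"claw": 0, "dx": 0.0003, "dy": 0, "dz": 0.0015, "wx": 0, "wy": 0, "wz": 0}
    - {"claw": 0, "dx": 0, "dy": 0, "dz": 0, "wx": 0, "wy": 0, "wz": 0}

```text
t: 5.5
eef_pos: [0.4885, 0.1253, 0.0663]
tool_rot: [0.085, -0.224, 0.971, 0.02]
contact_force: [-1.8, -1.2, 6.0]
gripper_width: -0.002
grasp_force: 2.8
```

```bash
cat > s.py <<'E'
from w import *
o=get_obs(); q=o["tool_rot"]; Rt=Ro.from_quat([q[1],q[2],q[3],q[0]]).as_matrix()
print(o["t"],"q",o["q"].round(3),"tip",(o["eef_pos"]+.025*Rt[:,2]).round(4),"F",o["contact_force"].round(1),"z",Rt[:,2].round(3))
E
python3 s.py
```

```text
5.5 q [-0.546  0.437  0.217  2.232 -0.345  0.325  1.986] tip [0.4924 0.1272 0.0417] F [-1.8 -1.2  6. ] z [ 0.156  0.076 -0.985]
```

Contact is confirmed: about 6 N with the tip at z = 0.042. I'll press on.

drive_tool:
  increments:
    - {"claw": 0, "dx": 0.0002, "dy": 0, "dz": 0.0012, "wx": 0, "wy": 0, "wz": 0}
    - {"claw": 0, "dx": 0.0002, "dy": 0, "dz": 0.0012, "wx": 0, "wy": 0, "wz": 0}
    - {"claw": 0, "dx": 0.0002, "dy": 0, "dz": 0.0012, "wx": 0, "wy": 0, "wz": 0}
    - {"claw": 0, "dx": 0.0002, "dy": 0, "dz": 0.0012, "wx": 0, "wy": 0, "wz": 0}
    - {"claw": 0, "dx": 0.0002, "dy": 0, "dz": 0.0012, "wx": 0, "wy": 0, "wz": 0}
    - {"claw": 0, "dx": 0.0002, "dy": 0, "dz": 0.0012, "wx": 0, "wy": 0, "wz": 0}
    - {"claw": 0, "dx": 0, "dy": 0, "dz": 0, "wx": 0, "wy": 0, "wz": 0}

```text
t: 6.38
eef_pos: [0.4882, 0.1251, 0.0588]
tool_rot: [0.085, -0.224, 0.971, 0.02]
contact_force: [-1.7, -1.2, 5.3]
gripper_width: -0.0
grasp_force: 2.4
```

```bash
python3 s.py; python3 - <<'E'
from h import *
p,d=read_camera("side"); cv2.imwrite("pics/s3.png",cv2.resize(p[120:300,250:500,::-1],None,fx=3,fy=3))
E
```

```text
6.375 q [-0.535  0.452  0.204  2.234 -0.354  0.308  1.994] tip [0.4921 0.127  0.0342] F [-1.7 -1.2  5.3] z [ 0.155  0.076 -0.985]
```

View pics/s3.png

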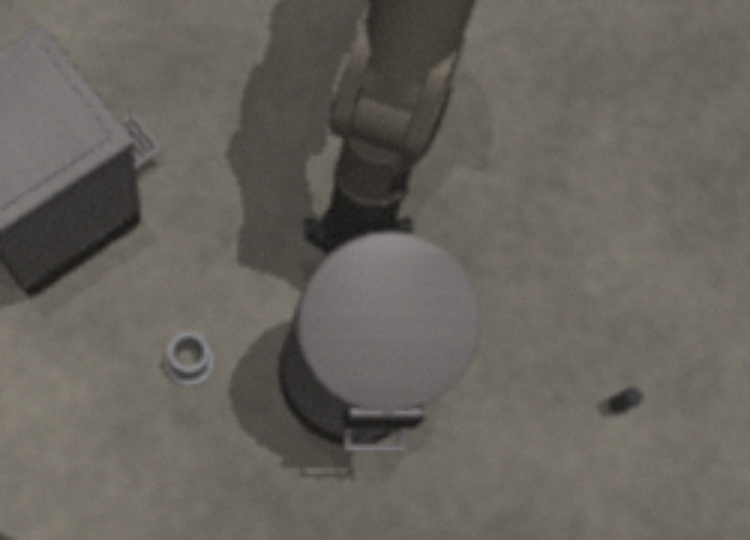

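The lid at crop (388,318) has risen and the bin stands where it was. The pedal works as expected, so I'll keep pressing.

drive_tool:
  increments:
    - {"claw": 0, "dx": 0.0002, "dy": 0, "dz": 0.0012, "wx": 0, "wy": 0, "wz": 0}
    - {"claw": 0, "dx": 0.0002, "dy": 0, "dz": 0.0012, "wx": 0, "wy": 0, "wz": 0}
    - {"claw": 0, "dx": 0.0002, "dy": 0, "dz": 0.0012, "wx": 0, "wy": 0, "wz": 0}
    - {"claw": 0, "dx": 0.0002, "dy": 0, "dz": 0.0012, "wx": 0, "wy": 0, "wz": 0}
    - {"claw": 0, "dx": 0.0002, "dy": 0, "dz": 0.0012, "wx": 0, "wy": 0, "wz": 0}
    - {"claw": 0, "dx": 0.0002, "dy": 0, "dz": 0.0012, "wx": 0, "wy": 0, "wz": 0}
    - {"claw": 0, "dx": 0.0002, "dy": 0, "dz": 0.0012, "wx": 0, "wy": 0, "wz": 0}
    - {"claw": 0, "dx": 0.0002, "dy": 0, "dz": 0.0012, "wx": 0, "wy": 0, "wz": 0}
    - {"claw": 0, "dx": 0.0002, "dy": 0, "dz": 0.0012, "wx": 0, "wy": 0, "wz": 0}
    - {"claw": 0, "dx": 0.0002, "dy": 0, "dz": 0.0012, "wx": 0, "wy": 0, "wz": 0}
    - {"claw": 0, "dx": 0.0002, "dy": 0, "dz": 0.0012, "wx": 0, "wy": 0, "wz": 0}
    - {"claw": 0, "dx": 0.0002, "dy": 0, "dz": 0.0012, "wx": 0, "wy": 0, "wz": 0}
    - {"claw": 0, "dx": 0.0002, "dy": 0, "dz": 0.0012, "wx": 0, "wy": 0, "wz": 0}
    - {"claw": 0, "dx": 0.0002, "dy": 0, "dz": 0.0012, "wx": 0, "wy": 0, "wz": 0}
    - {"claw": 0, "dx": 0, "dy": 0, "dz": 0, "wx": 0, "wy": 0, "wz": 0}

```text
t: 8.3
eef_pos: [0.4892, 0.1256, 0.042]
tool_rot: [0.085, -0.224, 0.971, 0.02]
contact_force: [-0.9, -0.5, 3.7]
gripper_width: 0.001
grasp_force: 1.7
```

```bash
python3 s.py
```

```text
8.3 q [-0.508  0.487  0.172  2.236 -0.372  0.267  2.012] tip [0.4931 0.1275 0.0173] F [-0.9 -0.5  3.7] z [ 0.157  0.076 -0.985]
```

drive_tool:
  increments:
    - {"claw": 0, "dx": 0.0002, "dy": 0, "dz": 0.001, "wx": 0, "wy": 0, "wz": 0}
    - {"claw": 0, "dx": 0.0001, "dy": 0, "dz": 0.0006, "wx": 0, "wy": 0, "wz": 0}
    - {"claw": 0, "dx": 0.0001, "dy": 0, "dz": 0.0006, "wx": 0, "wy": 0, "wz": 0}
    - {"claw": 0, "dx": 0, "dy": 0, "dz": 0, "wx": 0, "wy": 0, "wz": 0}

```text
t: 8.8
eef_pos: [0.4893, 0.1256, 0.0412]
tool_rot: [0.086, -0.224, 0.971, 0.02]
contact_force: [-8.3, -3.2, 27.8]
gripper_width: 0.002
grasp_force: 14.7
```

```bash
python3 s.py; python3 - <<'E'
from h import *
for n in ["top","side"]:
    p,d=read_camera(n); X=cloud(calibration(n),d); P=X.reshape(-1,3)
    # lid: above the rim, behind the front half of the bin
    u=np.array([.902,.432]); a=(P[:,:2]-[.6127,.184])@u; b=(P[:,:2]-[.6127,.184])@[-.432,.902]
    Q=P[(P[:,2]>.262)&(a>0)&(a<.25)&(abs(b)<.1)]; A=(Q[:,:2]-[.6127,.184])@u
    k=np.polyfit(A,Q[:,2],1) if len(Q)>50 else 0
    m=np.cov(np.c_[A,Q[:,2]].T); w,v=np.linalg.eigh(m); print(n,len(Q),"zmax",Q[:,2].max(),"slope angle",np.arctan2(abs(v[1,1]),v[0,1]*np.sign(v[1,1])),A.min(),A.max())
    cv2.imwrite(f"pics/open_{n}.png",cv2.resize(p[120:300,180:480,::-1],None,fx=2,fy=2))
E
```

```text
8.8 q [-0.505  0.488  0.169  2.236 -0.374  0.264  2.015] tip [0.4932 0.1276 0.0166] F [-8.3 -3.2 27.8] z [ 0.158  0.078 -0.984]
top 595 zmax 0.40940707043908864 slope angle 2.0097772512073626 0.026866485930367945 0.07771682531579724
side 1800 zmax 0.4096874751920018 slope angle 1.9335964163800117 0.027078935672380903 0.08829411787816521
```

View pics/open_top.png

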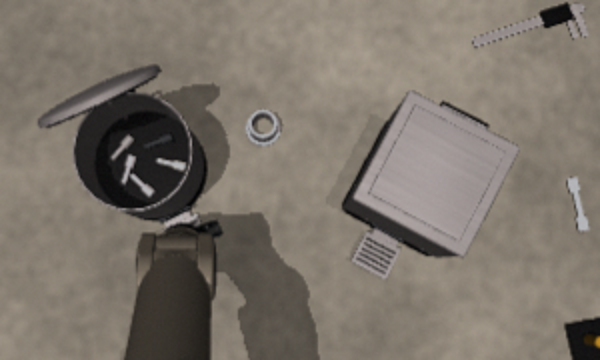

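The pedal is on its hard stop (28 N). The lid stands wide open at crop (100,95) with its top at 0.409 m, so I'll hold there for over 3 s.

drive_tool:
  increments:
    - {"claw": 0, "dx": 0, "dy": 0, "dz": 0, "wx": 0, "wy": 0, "wz": 0}
    - {"claw": 0, "dx": 0, "dy": 0, "dz": 0, "wx": 0, "wy": 0, "wz": 0}
    - {"claw": 0, "dx": 0, "dy": 0, "dz": 0, "wx": 0, "wy": 0, "wz": 0}
    - {"claw": 0, "dx": 0, "dy": 0, "dz": 0, "wx": 0, "wy": 0, "wz": 0}
    - {"claw": 0, "dx": 0, "dy": 0, "dz": 0, "wx": 0, "wy": 0, "wz": 0}
    - {"claw": 0, "dx": 0, "dy": 0, "dz": 0, "wx": 0, "wy": 0, "wz": 0}
    - {"claw": 0, "dx": 0, "dy": 0, "dz": 0, "wx": 0, "wy": 0, "wz": 0}
    - {"claw": 0, "dx": 0, "dy": 0, "dz": 0, "wx": 0, "wy": 0, "wz": 0}
    - {"claw": 0, "dx": 0, "dy": 0, "dz": 0, "wx": 0, "wy": 0, "wz": 0}
    - {"claw": 0, "dx": 0, "dy": 0, "dz": 0, "wx": 0, "wy": 0, "wz": 0}
    - {"claw": 0, "dx": 0, "dy": 0, "dz": 0, "wx": 0, "wy": 0, "wz": 0}
    - {"claw": 0, "dx": 0, "dy": 0, "dz": 0, "wx": 0, "wy": 0, "wz": 0}
    - {"claw": 0, "dx": 0, "dy": 0, "dz": 0, "wx": 0, "wy": 0, "wz": 0}
    - {"claw": 0, "dx": 0, "dy": 0, "dz": 0, "wx": 0, "wy": 0, "wz": 0}
    - {"claw": 0, "dx": 0, "dy": 0, "dz": 0, "wx": 0, "wy": 0, "wz": 0}
    - {"claw": 0, "dx": 0, "dy": 0, "dz": 0, "wx": 0, "wy": 0, "wz": 0}
    - {"claw": 0, "dx": 0, "dy": 0, "dz": 0, "wx": 0, "wy": 0, "wz": 0}
    - {"claw": 0, "dx": 0, "dy": 0, "dz": 0, "wx": 0, "wy": 0, "wz": 0}
    - {"claw": 0, "dx": 0, "dy": 0, "dz": 0, "wx": 0, "wy": 0, "wz": 0}
    - {"claw": 0, "dx": 0, "dy": 0, "dz": 0, "wx": 0, "wy": 0, "wz": 0}

```text
t: 11.4
eef_pos: [0.4893, 0.1257, 0.0413]
tool_rot: [0.086, -0.224, 0.971, 0.02]
contact_force: [-8.6, -2.4, 27.6]
gripper_width: 0.001
grasp_force: 14.7
```

drive_tool:
  increments:
    - {"claw": 0, "dx": 0, "dy": 0, "dz": 0, "wx": 0, "wy": 0, "wz": 0}
    - {"claw": 0, "dx": 0, "dy": 0, "dz": 0, "wx": 0, "wy": 0, "wz": 0}
    - {"claw": 0, "dx": 0, "dy": 0, "dz": 0, "wx": 0, "wy": 0, "wz": 0}
    - {"claw": 0, "dx": 0, "dy": 0, "dz": 0, "wx": 0, "wy": 0, "wz": 0}
    - {"claw": 0, "dx": 0, "dy": 0, "dz": 0, "wx": 0, "wy": 0, "wz": 0}
    - {"claw": 0, "dx": 0, "dy": 0, "dz": 0, "wx": 0, "wy": 0, "wz": 0}
    - {"claw": 0, "dx": 0, "dy": 0, "dz": 0, "wx": 0, "wy": 0, "wz": 0}
    - {"claw": 0, "dx": 0, "dy": 0, "dz": 0, "wx": 0, "wy": 0, "wz": 0}
    - {"claw": 0, "dx": 0, "dy": 0, "dz": 0, "wx": 0, "wy": 0, "wz": 0}
    - {"claw": 0, "dx": 0, "dy": 0, "dz": 0, "wx": 0, "wy": 0, "wz": 0}
    - {"claw": 0, "dx": 0, "dy": 0, "dz": 0, "wx": 0, "wy": 0, "wz": 0}
    - {"claw": 0, "dx": 0, "dy": 0, "dz": 0, "wx": 0, "wy": 0, "wz": 0}

```text
t: 12.9
eef_pos: [0.4893, 0.1257, 0.0412]
tool_rot: [0.086, -0.224, 0.971, 0.02]
contact_force: [-8.5, -2.4, 28.4]
gripper_width: -0.001
grasp_force: 14.7
```

drive_tool:
  increments:
    - {"claw": 0, "dx": -0.0001, "dy": 0, "dz": -0.0007, "wx": 0, "wy": 0, "wz": 0}
    - {"claw": 0, "dx": -0.0001, "dy": 0, "dz": -0.0007, "wx": 0, "wy": 0, "wz": 0}
    - {"claw": 0, "dx": -0.0001, "dy": 0, "dz": -0.0007, "wx": 0, "wy": 0, "wz": 0}
    - {"claw": 0, "dx": -0.0001, "dy": 0, "dz": -0.0007, "wx": 0, "wy": 0, "wz": 0}
    - {"claw": 0, "dx": -0.0001, "dy": 0, "dz": -0.0007, "wx": 0, "wy": 0, "wz": 0}
    - {"claw": 0, "dx": -0.0001, "dy": 0, "dz": -0.0007, "wx": 0, "wy": 0, "wz": 0}
    - {"claw": 0, "dx": -0.0001, "dy": 0, "dz": -0.0007, "wx": 0, "wy": 0, "wz": 0}
    - {"claw": 0, "dx": -0.0001, "dy": 0, "dz": -0.0007, "wx": 0, "wy": 0, "wz": 0}

```text
t: 13.9
eef_pos: [0.4889, 0.1255, 0.0453]
tool_rot: [0.085, -0.224, 0.971, 0.02]
contact_force: [1.0, 0.2, 1.2]
gripper_width: 0.002
grasp_force: 0.8
```

```bash
python3 s.py
```

```text
13.9 q [-0.514  0.48   0.179  2.236 -0.369  0.275  2.009] tip [0.4928 0.1274 0.0207] F [1.  0.2 1.2] z [ 0.157  0.076 -0.985]
```

drive_tool:
  increments:
    - {"claw": 0, "dx": -0.0001, "dy": 0, "dz": -0.0007, "wx": 0, "wy": 0, "wz": 0}
    - {"claw": 0, "dx": -0.0001, "dy": 0, "dz": -0.0007, "wx": 0, "wy": 0, "wz": 0}
    - {"claw": 0, "dx": -0.0001, "dy": 0, "dz": -0.0007, "wx": 0, "wy": 0, "wz": 0}
    - {"claw": 0, "dx": -0.0001, "dy": 0, "dz": -0.0007, "wx": 0, "wy": 0, "wz": 0}
    - {"claw": 0, "dx": -0.0001, "dy": 0, "dz": -0.0007, "wx": 0, "wy": 0, "wz": 0}
    - {"claw": 0, "dx": -0.0001, "dy": 0, "dz": -0.0007, "wx": 0, "wy": 0, "wz": 0}
    - {"claw": 0, "dx": -0.0001, "dy": 0, "dz": -0.0007, "wx": 0, "wy": 0, "wz": 0}
    - {"claw": 0, "dx": -0.0001, "dy": 0, "dz": -0.0007, "wx": 0, "wy": 0, "wz": 0}

```text
t: 14.9
eef_pos: [0.4885, 0.1253, 0.0509]
tool_rot: [0.085, -0.224, 0.971, 0.02]
contact_force: [-0.1, -0.1, 2.9]
gripper_width: 0.0
grasp_force: 1.5
```

```bash
python3 s.py
```

```text
14.9 q [-0.523  0.468  0.19   2.235 -0.363  0.288  2.004] tip [0.4924 0.1272 0.0263] F [-0.1 -0.1  2.9] z [ 0.156  0.076 -0.985]
```

drive_tool:
  increments:
    - {"claw": 0, "dx": -0.0001, "dy": 0, "dz": -0.0007, "wx": 0, "wy": 0, "wz": 0}
    - {"claw": 0, "dx": -0.0001, "dy": 0, "dz": -0.0007, "wx": 0, "wy": 0, "wz": 0}
    - {"claw": 0, "dx": -0.0001, "dy": 0, "dz": -0.0007, "wx": 0, "wy": 0, "wz": 0}
    - {"claw": 0, "dx": -0.0001, "dy": 0, "dz": -0.0007, "wx": 0, "wy": 0, "wz": 0}
    - {"claw": 0, "dx": -0.0001, "dy": 0, "dz": -0.0007, "wx": 0, "wy": 0, "wz": 0}
    - {"claw": 0, "dx": -0.0001, "dy": 0, "dz": -0.0007, "wx": 0, "wy": 0, "wz": 0}
    - {"claw": 0, "dx": -0.0001, "dy": 0, "dz": -0.0007, "wx": 0, "wy": 0, "wz": 0}
    - {"claw": 0, "dx": -0.0001, "dy": 0, "dz": -0.0007, "wx": 0, "wy": 0, "wz": 0}
    - {"claw": 0, "dx": -0.0001, "dy": 0, "dz": -0.0007, "wx": 0, "wy": 0, "wz": 0}
    - {"claw": 0, "dx": -0.0001, "dy": 0, "dz": -0.0007, "wx": 0, "wy": 0, "wz": 0}
    - {"claw": 0, "dx": -0.0001, "dy": 0, "dz": -0.0007, "wx": 0, "wy": 0, "wz": 0}
    - {"claw": 0, "dx": -0.0001, "dy": 0, "dz": -0.0007, "wx": 0, "wy": 0, "wz": 0}
    - {"claw": 0, "dx": -0.0001, "dy": 0, "dz": -0.0007, "wx": 0, "wy": 0, "wz": 0}
    - {"claw": 0, "dx": -0.0001, "dy": 0, "dz": -0.0007, "wx": 0, "wy": 0, "wz": 0}
    - {"claw": 0, "dx": -0.0001, "dy": 0, "dz": -0.0007, "wx": 0, "wy": 0, "wz": 0}
    - {"claw": 0, "dx": -0.0001, "dy": 0, "dz": -0.0007, "wx": 0, "wy": 0, "wz": 0}
    - {"claw": 0, "dx": -0.0001, "dy": 0, "dz": -0.0007, "wx": 0, "wy": 0, "wz": 0}
    - {"claw": 0, "dx": -0.0001, "dy": 0, "dz": -0.0007, "wx": 0, "wy": 0, "wz": 0}

```text
t: 17.15
eef_pos: [0.4886, 0.1253, 0.0638]
tool_rot: [0.085, -0.224, 0.971, 0.02]
contact_force: [3.1, 2.4, 4.8]
gripper_width: 0.001
grasp_force: 2.6
```

```bash
python3 s.py
```

```text
17.15 q [-0.543  0.442  0.213  2.233 -0.349  0.318  1.99 ] tip [0.4925 0.1273 0.0392] F [3.1 2.4 4.8] z [ 0.157  0.076 -0.985]
```

drive_tool:
  increments:
    - {"claw": 0, "dx": -0.0001, "dy": 0, "dz": -0.0005, "wx": 0, "wy": 0, "wz": 0}
    - {"claw": 0, "dx": -0.0001, "dy": 0, "dz": -0.0005, "wx": 0, "wy": 0, "wz": 0}
    - {"claw": 0, "dx": -0.0001, "dy": 0, "dz": -0.0005, "wx": 0, "wy": 0, "wz": 0}
    - {"claw": 0, "dx": -0.0001, "dy": 0, "dz": -0.0005, "wx": 0, "wy": 0, "wz": 0}
    - {"claw": 0, "dx": -0.0001, "dy": 0, "dz": -0.0005, "wx": 0, "wy": 0, "wz": 0}
    - {"claw": 0, "dx": -0.0001, "dy": 0, "dz": -0.0005, "wx": 0, "wy": 0, "wz": 0}
    - {"claw": 0, "dx": -0.0001, "dy": 0, "dz": -0.0005, "wx": 0, "wy": 0, "wz": 0}
    - {"claw": 0, "dx": -0.0001, "dy": 0, "dz": -0.0005, "wx": 0, "wy": 0, "wz": 0}
    - {"claw": 0, "dx": -0.0001, "dy": 0, "dz": -0.0005, "wx": 0, "wy": 0, "wz": 0}
    - {"claw": 0, "dx": -0.0001, "dy": 0, "dz": -0.0005, "wx": 0, "wy": 0, "wz": 0}
    - {"claw": 0, "dx": -0.0001, "dy": 0, "dz": -0.0005, "wx": 0, "wy": 0, "wz": 0}
    - {"claw": 0, "dx": -0.0001, "dy": 0, "dz": -0.0005, "wx": 0, "wy": 0, "wz": 0}

```text
t: 18.65
eef_pos: [0.4868, 0.1246, 0.069]
tool_rot: [0.083, -0.224, 0.971, 0.019]
contact_force: [0.2, -0.5, 0.5]
gripper_width: -0.005
grasp_force: 0.2
```

```bash
python3 s.py
```

```text
18.65 q [-0.552  0.431  0.224  2.233 -0.342  0.334  1.983] tip [0.4906 0.1265 0.0444] F [ 0.2 -0.5  0.5] z [ 0.153  0.075 -0.985]
```

drive_tool:
  increments:
    - {"claw": 0, "dx": -0.0001, "dy": 0, "dz": -0.0006, "wx": 0, "wy": 0, "wz": 0}
    - {"claw": 0, "dx": -0.0001, "dy": 0, "dz": -0.0006, "wx": 0, "wy": 0, "wz": 0}
    - {"claw": 0, "dx": -0.0001, "dy": 0, "dz": -0.0006, "wx": 0, "wy": 0, "wz": 0}
    - {"claw": 0, "dx": -0.0001, "dy": 0, "dz": -0.0006, "wx": 0, "wy": 0, "wz": 0}
    - {"claw": 0, "dx": 0, "dy": 0, "dz": -0.003, "wx": 0, "wy": 0, "wz": 0}
    - {"claw": 0, "dx": 0, "dy": 0, "dz": -0.01, "wx": 0, "wy": 0, "wz": 0}
    - {"claw": 0, "dx": 0, "dy": 0, "dz": -0.02, "wx": 0, "wy": 0, "wz": 0}
    - {"claw": 0, "dx": 0, "dy": 0, "dz": -0.02, "wx": 0, "wy": 0, "wz": 0}
    - {"claw": 0, "dx": 0, "dy": 0, "dz": -0.02, "wx": 0, "wy": 0, "wz": 0}
    - {"claw": 0, "dx": 0, "dy": 0, "dz": -0.02, "wx": 0, "wy": 0, "wz": 0}
    - {"claw": 0, "dx": 0, "dy": 0, "dz": -0.02, "wx": 0, "wy": 0, "wz": 0}
    - {"claw": 0, "dx": 0, "dy": 0, "dz": -0.02, "wx": 0, "wy": 0, "wz": 0}
    - {"claw": 0, "dx": 0, "dy": 0, "dz": 0, "wx": 0, "wy": 0, "wz": 0}
    - {"claw": 0, "dx": 0, "dy": 0, "dz": 0, "wx": 0, "wy": 0, "wz": 0}

```text
t: 20.4
eef_pos: [0.4671, 0.1151, 0.2029]
tool_rot: [0.085, -0.224, 0.971, 0.02]
contact_force: [0.4, 0.0, -0.6]
gripper_width: 0.002
grasp_force: 0.0
```

```bash
python3 s.py; python3 - <<'E'
from h import *
for n,(x0,y0,x1,y1) in [("top",(200,150,300,260)),("side",(330,190,420,280))]:
    p,d=read_camera(n); X=cloud(calibration(n),d); P=X[y0:y1,x0:x1].reshape(-1,3)
    P=P[(P[:,2]>.235)&(np.hypot(P[:,0]-.6127,P[:,1]-.184)<.105)]; print(n,cv2.minEnclosingCircle(P[:,:2].astype(np.float32)),P[:,2].max())
    if n=="top": cv2.imwrite("pics/end.png",p[:,:,::-1])
E
```

```text
20.4 q [-0.718  0.146  0.394  2.195 -0.129  0.643  1.788] tip [0.471  0.117  0.1782] F [ 0.4  0.  -0.6] z [ 0.156  0.076 -0.985]
top ((0.6122614741325378, 0.18390239775180817), 0.09484706819057465) 0.2629562186779376
side ((0.6128227114677429, 0.18244028091430664), 0.09590312093496323) 0.2615816525883411
```

View pics/end.png

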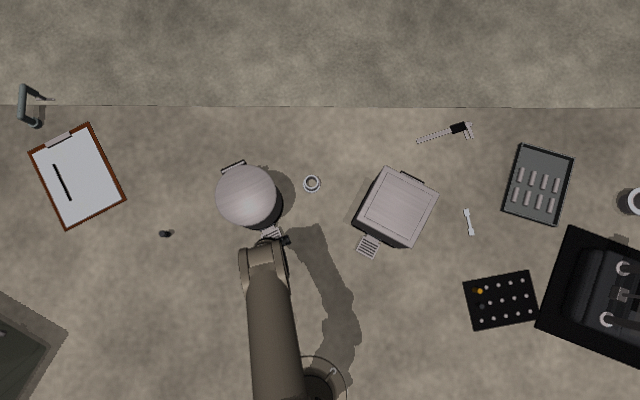

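The lid is shut at (248,197), the round bin hasn't moved, and the square bin and the bench parts are where they were. The hand is clear, so I'm handing in.

```bash
python3 -c "
from station import *
print(hand_in())"
```

```text
the job is handed in; nothing more can be done
None
```

I pressed the round bin's pedal fully down and held the lid wide open for about 4 s. I then eased it shut over about 5 s and took the hand away; the final camera check showed the lid closed and everything else in place, and the job is handed in (no verdict was returned).

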